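Set the test fan one click up and start it

TASK

On the fan's control box, roll the knurled orange thumbwheel away from the button with a fingertip until it clicks from its first position into the next one (the middle click, white line at the green marks). With the wheel resting there, press the green start button fully down and let it go. Nothing is to be picked up: do not shift or lift the box, and leave the barge, the glue bottle and the tape roll as they stand.

Things in the scene. Friction and masses are not known exactly. Their poses are not given: they have to be found in the camera images.
- control_box: Grey loose box, 170 (x) x 130 mm, top face 60 mm above the bench, 1.3 to 2.1 kg, rubber feet. Origin: centre of its underside, on the bench. Its x axis runs from the button end to the wheel end, z up. Button axis at x -45 mm, wheel axle at x +35 mm, both on the centre line. Its x points away from the robot, yaw up to 0.7 rad either way.
- wheel_top (a point): Highest point of the orange wheel, fixed to the box: 77 mm above the bench, 35 mm along the box's x. Wheel: 70 mm diameter, 24 mm wide, axle level along the box's y, 42 mm above the bench; it stands 17 mm out of the top face. Beside it, 13 to 20 mm off the centre line, dark fixed cheeks stand 6 mm lower than the wheel, each with two white marks and a green one at its top.
- speed_wheel (a joint): Wheel turn, rad. Sprung detents at 0 (first, the start), 0.52 (middle, wanted), 1.04 (third); stops at -0.15 and 1.19. Grows as the wheel's top is dragged along the box's +x (35 mm of rim per rad). A click takes 1.7 N at the rim; let go, it snaps to the detent it is nearest: crests at 0.26 and 0.79. A white line across the rim is at the very top at 0.52, 0.52 rad towards the button at 0.
- start_button (a joint): Travel of the start button in m: 0 up, 0.006 fully down. Sprung: 1.5 N to start it, 5 N for fully down; it comes back up when let go.
- start_button_top (a point): Centre of the top of the green round button, 26 mm in diameter; up, it is 82 mm above the bench, 10 mm proud of its black collar (42 mm in diameter). It moves straight down.
- model_barge: Balsa model barge, 150 x 85 mm, with a tower to 88 mm high; loose, 0.18 kg. Origin: centre of its underside. Leave alone.
- glue_bottle: White glue bottle with blue label and orange cap, 54 mm in diameter, 125 mm high, loose. Origin: centre of its underside. Leave alone.
- tape_roll: Yellow roll of tape lying flat, 90 mm across, 24 mm high, loose. Origin: centre of its underside. Leave alone.
Things that resemble listed ones, but are neither listed nor needed, are in the scene too. Of the things shaped like the control_box, the grey one is meant.

How it is judged:
By the outcome, as a careful person would: the job done as asked, in the order asked, and still so for the second after the job is handed in, with the robot touching nothing.
It also fails if it takes over 43 s, if anything falls off the work surface, if the arm or the gripper's body presses on something with over 40 N, if the wrist force passes 120 N, or if a joint passes its speed limit or range.

ROBOT

A 6-joint arm with a two-finger parallel gripper is mounted at the origin on the work surface. World frame = base frame: x ahead of the robot, y to its left, z up, the work surface at z = 0. Lengths are in mm, angles in rad, forces in N, time in s.
With the tool pointing down it reaches from about 400 to 825 mm from the base axis. Payload 7 kg.
Tool frame: the origin (TCP) lies midway between the tips of the shut fingers; the grasp point (between the pads) lies 19 mm behind it; y points along the fingers, x is the direction in which the jaws open and shut, and the axes are right-handed (so a half turn about y gives the same grasp; the last joint's range is limited). The gripper opens to 85 mm and grips with 20 to 120 N. Pads are 22 mm wide; open, the fingers measure 114 mm over their backs; the gripper's body (76 mm by 85 mm) begins 54 mm behind the grasp point. The pads swing forward as they close: fully open they stand 13 mm farther back than shut.
Start: joints at [-1.042, 0.359, 0.012, 0, -1.224, -0.288], TCP at [160.948, -655.508, 231.302] pointing down, gripper open.
Joint ranges: [-3.07, 3.07], [-1.43, 2.12], [-1.02, 1.25], [-3.03, 1.67], [-3.05, -0], [-3.03, 3.03]. Speed limits (rad/s): [2.39, 2.39, 3.01, 3.14, 3.14, 3.14].

INTERFACE

Orientations are given as a unit quaternion [w, x, y, z].
In Python, from plant import r gives the robot as it stands.
- The arm moves only by the shell command python3 -m handwheel 'ROWS'. ROWS is text: rows parted by semicolons, each of 5 numbers parted by spaces: the shift along the tool's x, y, z in units of 0.3 m (1.0 is 0.3 m), then the turn about the tool's y in units of 2 rad (1.0 is 2 rad), then the closure, from 0 (fully open) to 1 (shut). In form: dx dy dz twist grip; .... A call has exactly 10 rows; each row is the pose to reach, as a shift and turn from the pose measured when the call began, along the tool's axes at that moment; what a row does not reach only later rows make up. A row lasts 1/12 s, in which the tool goes at most 41.7 mm and 7.16 degrees, less where a joint would pass 70% of its speed; a pose out of reach is approached as far as the arm can. A call with a number of a shift or a turn outside -1 to 1 is refused whole. A call with a gripper value outside its range is refused whole. The fingers move at their own pace and stop on an object; the grip force is fixed at half the most. Time passes only in rows, so rows that repeat a pose let the fingers close, or fill a call up. It gives the time, the measured TCP pose, the force and the opening at its end, in the units of the state.
- r.observe(): the state, without advancing time (a new reading comes with each control period).
- r.grab_frame(name): name is "side" or "top"; returns (picture, depth): 400x640x3 uint8, blue, green, red; 400x640 float32, mm along the optical axis (not along the pixel's ray), 0 where there is no reading.
- r.camera_info(name): a dict with "mtx" (3x3 intrinsics, pixels), "dist_coeffs" ([k1, k2, p1, p2, k3] as OpenCV has them; the pictures are not rectified), "rvec" (rotation vector, rad) and "tvec" (3), from world to camera coordinates, as OpenCV has them. Camera axes: x right, y down, z forward; pixel columns grow to the right and rows downward; lengths in mm; the calibration is good to about 2 mm. A picture is of the moment at which its call begins. camera_info takes no time and is no camera call.
- r.finish_job(): hands the job in, once; it reports no verdict.
The state is a dict: "t": time; "q": joint angles; "joint_velocities": joint speeds; "effort": joint torques, N m; "ee_pos": TCP position; "tcp_rot": TCP orientation; "wrist_force": force on the tool from outside, world axes, zero at the start; "wrist_torque": the same for the moment, N m; "opening": finger opening in mm.
Only numpy, scipy, OpenCV 4.12 (cv2) and the standard library are available. Lean on these libraries where they do the work, as an engineer would, in place of code of your own. Each camera call takes 0.05 s, during which the arm holds its last target. There are 200 camera calls.

## Working session

There is one attempt and no reset: what is moved stays moved. The work goes in short steps, Python scripts to look and compute and a shell command to move; the robot and the scene stay as the last step left them, time stands still between calls to the robot, and variables do not carry over. Pictures are saved under pics/ and viewed, about 8 in all and at most 12, crops included, and the job is handed in when it is done.

```bash
mkdir -p pics; ls; python3 - <<'E'
from plant import r
import cv2,numpy as np
np.set_printoptions(precision=4,suppress=True)
s=r.observe();print(s)
for n in("top","side"):
    p,d=r.grab_frame(n);cv2.imwrite(f"pics/{n}0.png",p);np.save(f"pics/{n}0.npy",d);print(r.camera_info(n))
E
```

```text
pics
{'t': 0.0, 'q': array([-1.0419,  0.3594,  0.0111, -0.0004, -1.2241, -0.2881]), 'joint_velocities': array([ 0.0012,  0.0007,  0.0007, -0.0004,  0.0009, -0.001 ]), 'effort': array([  0.0007, -58.3313,  29.3429,   6.9365,  -0.0059,   0.    ]), 'ee_pos': array([ 160.8387, -655.0562,  230.3606]), 'tcp_rot': array([-0.4369,  0.4359,  0.5567, -0.5561]), 'wrist_force': array([-0.7148, -0.0541, -0.037 ]), 'wrist_torque': array([ 0.0102, -0.0517, -0.0225]), 'opening': 85.32942807242287}
{'mtx': array([[446.5977,   0.    , 318.1926],
       [  0.    , 446.5977, 202.8643],
       [  0.    ,   0.    ,   1.    ]]), 'dist_coeffs': array([0.0201, 0.    , 0.    , 0.    , 0.    ]), 'rvec': array([ 2.207 , -2.147 ,  0.0672]), 'tvec': array([-124.6145,  482.7567, 1489.5246])}
{'mtx': array([[386.7438,   0.    , 313.3252],
       [  0.    , 386.7438, 200.334 ],
       [  0.    ,   0.    ,   1.    ]]), 'dist_coeffs': array([-0.0799,  0.    ,  0.    ,  0.    ,  0.    ]), 'rvec': array([ 0.4789, -2.6596,  1.2652]), 'tvec': array([407.4119, 235.7376, 816.4283])}
```

View pics/top0.png

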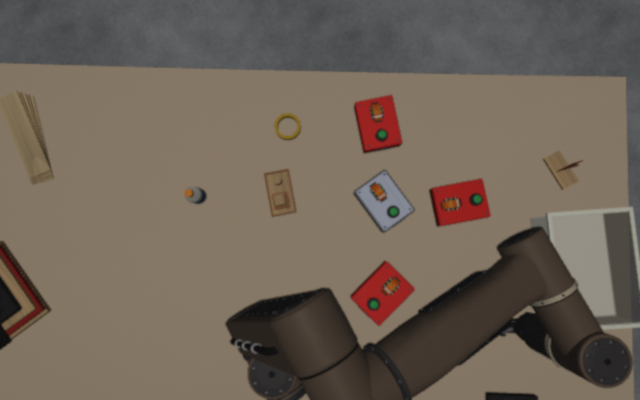

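View pics/side0.png

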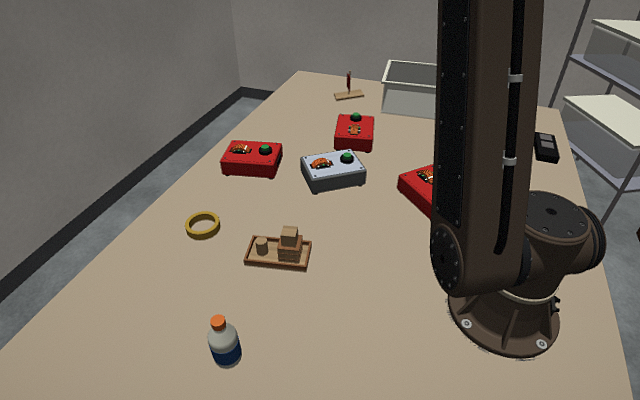

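Top view: the grey box is at about (384,200), with its button at (393,212) and wheel at (378,191). Side view: the box is at (333,170), button (347,157), wheel (320,163). The arm is clear of all three red decoys.

```bash
cat > h.py <<'E'
import cv2,numpy as np
from plant import r
from scipy.spatial.transform import Rotation as R
np.set_printoptions(precision=4,suppress=True)
def cam(n):
    c=r.camera_info(n);return c["mtx"],c["dist_coeffs"],cv2.Rodrigues(c["rvec"])[0],c["tvec"].reshape(3)
def ray(n,uv):
    K,D,Rm,t=cam(n);p=cv2.undistortPoints(np.float64([[uv]]),K,D)[0,0]
    return -Rm.T@t, Rm.T@np.r_[p,1]
def plane(n,uv,z):
    o,d=ray(n,uv);return o+d*(z-o[2])/d[2]
def two(a,b):
    (o,d),(p,e)=ray("top",a),ray("side",b)
    s=np.linalg.lstsq(np.c_[d,-e],p-o,rcond=None)[0];A=o+s[0]*d;B=p+s[1]*e
    return (A+B)/2,np.linalg.norm(A-B)
def proj(n,P):
    K,D,Rm,t=cam(n);return cv2.projectPoints(np.float64(P).reshape(-1,3),Rm,t,K,D)[0].reshape(-1,2)
def blob(img,lo,hi,box):
    x0,y0,x1,y1=box;m=cv2.inRange(cv2.cvtColor(img[y0:y1,x0:x1],cv2.COLOR_BGR2HSV),lo,hi)
    n,l,s,c=cv2.connectedComponentsWithStats(m);i=1+np.argmax(s[1:,4])
    return c[i]+[x0,y0],s[i],l==i
def rot(s): # quaternion wxyz -> matrix
    return R.from_quat(np.roll(s["tcp_rot"],-1)).as_matrix()
E
python3 - <<'E'
from h import *
t=cv2.imread("pics/top0.png");s=cv2.imread("pics/side0.png")
G=((45,80,20),(85,255,255));O=((5,120,80),(22,255,255))
bt=blob(t,*G,(380,200,408,224));bs=blob(s,*G,(335,146,360,168))
wt=blob(t,*O,(365,178,392,204));ws=blob(s,*O,(305,153,338,176))
for k in(bt,bs,wt,ws):print(k[0],k[1])
print("btn",plane("top",bt[0],80),plane("side",bs[0],80),two(bt[0],bs[0]))
print("whl",plane("top",wt[0],73),plane("side",ws[0],73),two(wt[0],ws[0]))
# box top face: bluish-grey mask in top view
h=cv2.cvtColor(t,cv2.COLOR_BGR2HSV);print(h[185,360+8],h[200,384],h[230,430])
m=np.zeros(h.shape[:2],np.uint8);m[165:236,348:420]=cv2.inRange(h,(100,10,90),(130,120,255))[165:236,348:420]
c=max(cv2.findContours(m,0,2)[0],key=cv2.contourArea);print(cv2.minAreaRect(c))
b=cv2.boxPoints(cv2.minAreaRect(c));P=np.array([plane("top",q,60) for q in b]);print(P,P.mean(0),np.linalg.norm(np.diff(P,axis=0),axis=1))
st=r.observe();print(rot(st))
o=np.hstack([cv2.resize(t[165:240,345:425],None,fx=5,fy=5,interpolation=2),cv2.resize(s[140:200,290:375],None,fx=4.7,fy=6.25,interpolation=2)]);cv2.imwrite("pics/c1.png",o)
E
```

```text
[393.1231 211.1231] [ 9  7  9  9 65]
[346.8148 155.8148] [ 8  6  9  8 54]
[376.9904 189.7115] [  6   6  13  13 104]
[318.0964 161.6506] [ 6  5 17 10 83]
btn [ 461.2218 -354.1231   80.    ] [ 458.9785 -347.7886   80.    ] (array([ 461.202 , -354.9278,   75.2712]), np.float64(0.6304500772027842))
whl [ 529.8895 -301.8618   73.    ] [ 531.784 -298.887   73.   ] (array([ 531.3697, -301.6804,   71.2332]), np.float64(2.687971452264898))
[113  29 141] [120  19 106] [ 17  61 134]
((384.1676330566406, 200.41041564941406), (49.782066345214844, 37.09463119506836), 53.746158599853516)
[[ 524.0691 -229.8444   60.    ]
 [ 599.1626 -326.4662   60.    ]
 [ 469.5414 -424.4994   60.    ]
 [ 395.3542 -328.393    60.    ]] [ 497.0318 -327.3008   60.    ] [122.3715 162.5182 121.4092]
[[-0.2384 -0.0005 -0.9712]
 [ 0.9712  0.0014 -0.2384]
 [ 0.0015 -1.      0.0001]]
```

View pics/c1.png

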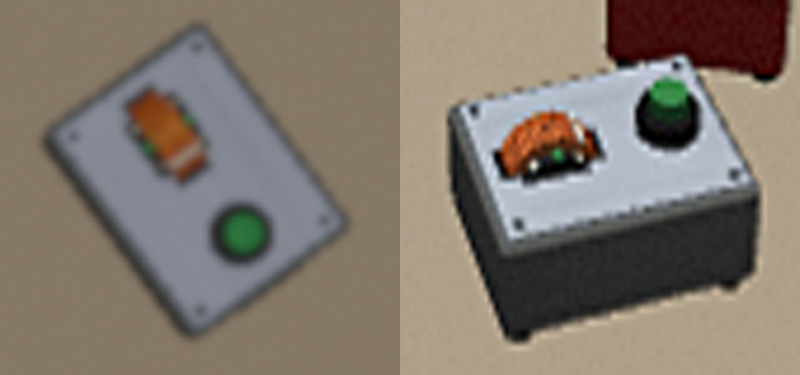

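Button and box outline agree: box centre is about (497,-327.3) and yaw about 0.65. The white line is on the button side of the wheel. I'll travel with shut fingers, turning so that tool z lies along -box x.

```bash
python3 -m handwheel '-0.0 0 0 0 1; 0.05 0 -0.09 -0.03 1; 0.1 0 -0.18 -0.06 1; 0.15 0 -0.27 -0.1 1; 0.2 0 -0.36 -0.14 1; 0.26 0 -0.45 -0.18 1; 0.31 0 -0.54 -0.205 1; 0.36 0 -0.63 -0.205 1; 0.41 0 -0.71 -0.205 1; 0.41 0 -0.71 -0.205 1'
cat >> h.py <<'E'
C=np.array([497,-327.3]);yaw=.65;U=np.array([np.cos(yaw),np.sin(yaw)]);V=np.array([-U[1],U[0]])
def go(bx,by,z):
    s=r.observe();M=rot(s);p=np.r_[C+bx*U+by*V,z]
    rel=s["ee_pos"][:2]-C;zz=M[:,2];xx=M[:,0]
    print("box xy",rel@U,rel@V,"z",s["ee_pos"][2],"F",s["wrist_force"],"open",s["opening"],"t",s["t"])
    print("rows",M.T@(p-s["ee_pos"])/300,"twist err",-(yaw-np.arctan2(xx[1],xx[0])+np.pi/2)/2)
E
python3 -c "
from h import *
go(26,0,110)"
```

```text
t: 0.93
ee_pos: [341.1, -482.1, 230.6]
tcp_rot: [-0.313, 0.313, 0.635, -0.633]
wrist_force: [-1.1, -0.0, -0.4]
opening: -0.5
box xy -217.75601955139587 -28.889081803626052 z 230.63544239874622 F [-1.1457 -0.033  -0.412 ] open -0.4609967530204958 t 0.9333
rows [ 0.0927  0.4033 -0.8123] twist err 0.0018654277646010797
```

```bash
python3 -m handwheel '0.01 0 -0.1 0 1; 0.02 0.05 -0.2 0 1; 0.03 0.1 -0.3 0 1; 0.04 0.15 -0.4 0 1; 0.05 0.2 -0.5 0 1; 0.07 0.25 -0.6 0 1; 0.08 0.3 -0.7 0 1; 0.09 0.35 -0.78 0 1; 0.093 0.4 -0.812 0 1; 0.093 0.403 -0.812 0 1'
python3 - <<'E'
from h import *
go(26,0,80)
t,_=r.grab_frame("top");s,_=r.grab_frame("side")
a=cv2.resize(t[160:240,340:440],None,fx=4,fy=5);b=cv2.resize(s[100:200,290:390],None,fx=4,fy=4)
cv2.imwrite("pics/c2.png",np.hstack([a,b]))
E
```

```text
t: 1.77
ee_pos: [517.4, -309.4, 106.8]
tcp_rot: [-0.314, 0.311, 0.635, -0.634]
wrist_force: [-0.5, 1.2, -0.9]
opening: 0.1
box xy 27.082079121498392 1.8579333229207764 z 106.77530941776776 F [-0.4679  1.2299 -0.9003] open 0.07666515420280609 t 1.7667
rows [-0.0066  0.0892  0.0036] twist err 0.002794759424639137
```

View pics/c2.png

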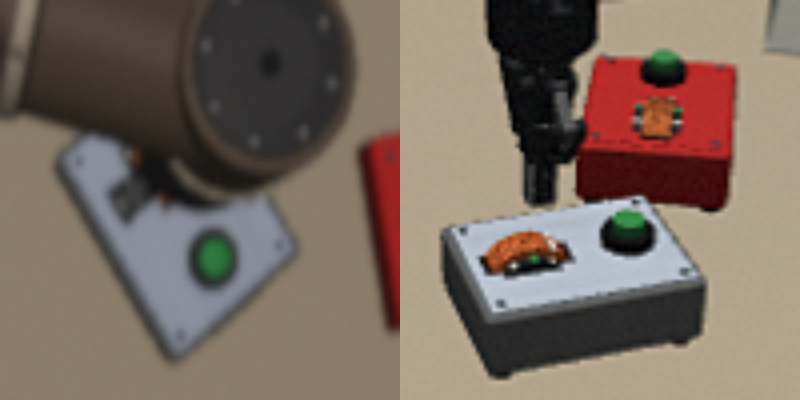

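The side crop shows the shut fingertip above the wheel, with the tip at about pixel (325,151). Wheel and button are untouched. Next I descend to just above the rim.

```bash
python3 -c "
from h import *
s=r.observe();print(proj('side',s['ee_pos']))"
python3 -m handwheel '-0.006 0.02 0.0036 0 1; -0.006 0.04 0.0036 0 1; -0.006 0.06 0.0036 0 1; -0.006 0.075 0.0036 0 1; -0.006 0.085 0.0036 0 1; -0.006 0.085 0.0036 0 1; -0.006 0.085 0.0036 0 1; -0.006 0.085 0.0036 0 1; -0.006 0.085 0.0036 0 1; -0.006 0.085 0.0036 0 1'
python3 -c "
from h import *
go(26,0,76)"
```

```text
[[324.3729 149.8701]]
t: 2.7
ee_pos: [517.5, -313.4, 84.1]
tcp_rot: [-0.313, 0.312, 0.635, -0.634]
wrist_force: [1.2, 1.2, -0.0]
opening: 0.0
box xy 24.758999049882842 -1.299543364006726 z 84.06657267532033 F [ 1.1859  1.159  -0.011 ] open 0.0054895572622796224 t 2.7
rows [ 0.0042  0.0269 -0.0042] twist err 0.00235638485614853
```

```bash
python3 -m handwheel '0.003 0.003 -0.003 0 1; 0.003 0.006 -0.003 0 1; 0.003 0.009 -0.003 0 1; 0.003 0.012 -0.003 0 1; 0.003 0.015 -0.003 0 1; 0.003 0.018 -0.003 0 1; 0.003 0.02 -0.003 0 1; 0.003 0.02 -0.003 0 1; 0.003 0.02 -0.003 0 1; 0.003 0.02 -0.003 0 1'
python3 -c "
from h import *
go(26,0,76)"
```

```text
t: 3.53
ee_pos: [517.7, -312.1, 78.1]
tcp_rot: [-0.313, 0.312, 0.635, -0.634]
wrist_force: [0.6, 0.0, 0.6]
opening: 0.2
box xy 25.652207554520025 -0.46659838141275706 z 78.12371887311504 F [0.6085 0.0299 0.6228] open 0.2161776303094924 t 3.5333
rows [ 0.0015  0.0071 -0.0012] twist err 0.002338564639008389
```

```bash
python3 -m handwheel '0.001 0.001 -0.001 0 1; 0.001 0.002 -0.001 0 1; 0.001 0.003 -0.001 0 1; 0.001 0.004 -0.001 0 1; 0.001 0.005 -0.001 0 1; 0.001 0.006 -0.001 0 1; 0.001 0.007 -0.001 0 1; 0.001 0.007 -0.001 0 1; 0.001 0.007 -0.001 0 1; 0.001 0.007 -0.001 0 1'
python3 -c "
from h import *
go(26,0,76)"
```

```text
t: 4.37
ee_pos: [517.8, -311.8, 76.8]
tcp_rot: [-0.313, 0.312, 0.635, -0.634]
wrist_force: [-1.8, 1.8, 7.5]
opening: 0.2
box xy 25.998817690433544 -0.2423592456524348 z 76.78184548187807 F [-1.7874  1.7824  7.5483] open 0.23097019143493852 t 4.3667
rows [ 0.0008  0.0026 -0.    ] twist err 0.0025015841373765557
```

Contact at about 7.5 N. Now I drag along box +x, about 18 mm, keeping the pressure on.

```bash
python3 -m handwheel '0 0.004 0 0 1; 0 0.004 -0.008 0 1; 0 0.004 -0.016 0 1; 0 0.004 -0.024 0 1; 0 0.004 -0.032 0 1; 0 0.004 -0.04 0 1; 0 0.004 -0.048 0 1; 0 0.004 -0.056 0 1; 0 0.004 -0.06 0 1; 0 0.004 -0.06 0 1'
python3 - <<'E'
from h import *
go(44,0,76)
s,_=r.grab_frame("side")
cv2.imwrite("pics/c3.png",cv2.resize(s[130:200,290:375],None,fx=7,fy=7,interpolation=2))
E
```

```text
t: 5.2
ee_pos: [532.8, -300.5, 76.8]
tcp_rot: [-0.313, 0.312, 0.635, -0.634]
wrist_force: [-1.5, 3.5, 10.1]
opening: -0.0
box xy 44.67706639496042 -0.31179945472988657 z 76.77025711873466 F [-1.4701  3.5446 10.0749] open -0.014713034663927595 t 5.2
rows [0.001  0.0026 0.0023] twist err 0.00282411717587272
```

View pics/c3.png

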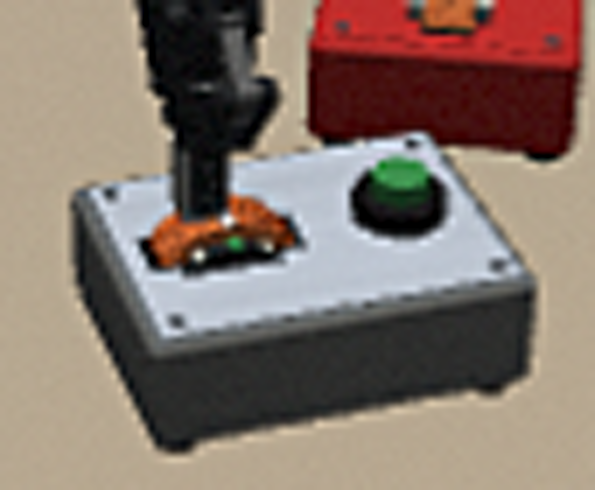

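The white line at crop (228,218) is now close to the green mark (235,243). I lift off and move towards the button, then check.

```bash
python3 -m handwheel '0 -0.02 0 0 1; 0 -0.05 0 0 1; 0 -0.08 0 0 1; 0 -0.08 0.06 0 1; 0 -0.08 0.12 0 1; 0 -0.08 0.18 0 1; 0 -0.08 0.24 0 1; 0 -0.08 0.3 0 1; 0 -0.08 0.3 0 1; 0 -0.08 0.3 0 1'
python3 - <<'E'
from h import *
go(-45,0,86)
s,_=r.grab_frame("side");t,_=r.grab_frame("top")
a=cv2.resize(s[140:200,290:375],None,fx=5,fy=6.5,interpolation=2);b=cv2.resize(t[165:240,345:425],None,fx=4.5,fy=5.2,interpolation=2)
cv2.imwrite("pics/c4.png",np.hstack([a,b]))
E
```

```text
t: 6.08
ee_pos: [459.7, -356.4, 100.8]
tcp_rot: [-0.313, 0.313, 0.635, -0.633]
wrist_force: [0.2, 0.1, 0.5]
opening: -0.1
box xy -47.27572590426126 -0.631521543907955 z 100.7929800402927 F [0.1965 0.0531 0.4587] open -0.13086933715667437 t 6.0833
rows [ 0.002   0.0493 -0.0075] twist err 0.0016438141944665752
```

View pics/c4.png

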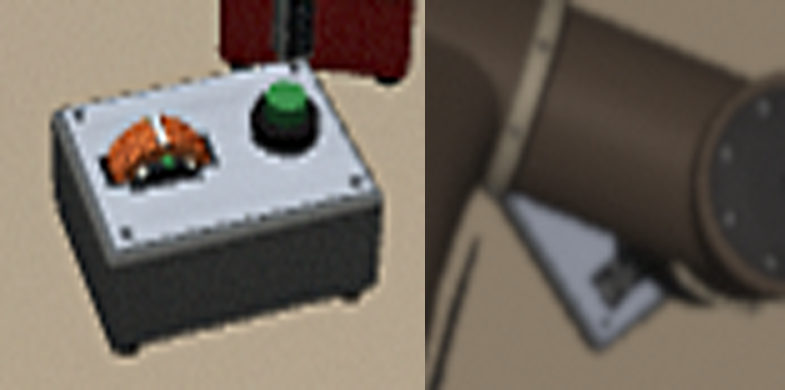

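In the side crop the white line (158,130) is at the green middle mark (168,158), and the box hasn't moved. The fingertip is above the button, so next is the press.

```bash
python3 -m handwheel '0.002 0.01 -0.007 0 1; 0.002 0.02 -0.007 0 1; 0.002 0.03 -0.007 0 1; 0.002 0.04 -0.007 0 1; 0.002 0.05 -0.007 0 1; 0.002 0.05 -0.007 0 1; 0.002 0.05 -0.007 0 1; 0.002 0.05 -0.007 0 1; 0.002 0.05 -0.007 0 1; 0.002 0.05 -0.007 0 1'
python3 -c "
from h import *
go(-45,0,74.7)"
```

```text
t: 7.02
ee_pos: [462.5, -354.1, 86.0]
tcp_rot: [-0.313, 0.313, 0.635, -0.634]
wrist_force: [-0.1, 0.4, 0.7]
opening: 0.1
box xy -43.68235861913501 -0.43537411735952863 z 86.00934960559127 F [-0.0812  0.4319  0.6925] open 0.05163099466566709 t 7.0167
rows [0.0015 0.0377 0.0044] twist err 0.002427916494583071
```

```bash
python3 -m handwheel '0.001 0.005 0.003 0 1; 0.001 0.01 0.003 0 1; 0.001 0.015 0.003 0 1; 0.001 0.02 0.003 0 1; 0.001 0.025 0.003 0 1; 0.001 0.03 0.003 0 1; 0.001 0.034 0.003 0 1; 0.001 0.036 0.003 0 1; 0.001 0.036 0.003 0 1; 0.001 0.036 0.003 0 1'
python3 -c "
from h import *
go(-45,0,74.7)"
```

```text
t: 7.85
ee_pos: [461.6, -354.5, 76.0]
tcp_rot: [-0.312, 0.313, 0.635, -0.634]
wrist_force: [-2.7, 3.1, 9.9]
opening: -0.0
box xy -44.63989020663358 -0.1852310634686681 z 75.99878446390946 F [-2.7426  3.1333  9.8512] open -0.0027061857485935533 t 7.85
rows [0.0006 0.0043 0.0012] twist err 0.002589835602073709
```

```bash
python3 -m handwheel '0 0.002 0 0 1; 0 0.004 0 0 1; 0 0.006 0 0 1; 0 0.006 0 0 1; 0 0.006 0 0 1; 0 0.006 0 0 1; 0 0.006 0 0 1; 0 0.006 0 0 1; 0 0.006 0 0 1; 0 0.006 0 0 1'
python3 -c "
from h import *
go(-45,0,130)"
```

```text
t: 8.68
ee_pos: [461.6, -354.5, 75.9]
tcp_rot: [-0.312, 0.313, 0.635, -0.634]
wrist_force: [-4.4, 4.3, 18.1]
opening: -0.0
box xy -44.64659361429004 -0.2743638849444862 z 75.85972680642705 F [-4.3704  4.2905 18.0539] open -0.03075736779257667 t 8.6833
rows [ 0.0008 -0.1805  0.0009] twist err 0.002903434631736923
```

Force rose to 18 N with only 0.14 mm more travel at z≈76, so the button is on its stop. I release it and back away, then check.

```bash
python3 -m handwheel '0 -0.02 0 0 1; 0 -0.06 0 0 1; 0 -0.12 0 0 1; 0 -0.2 0 0 1; 0 -0.28 0 0 1; 0 -0.36 0.08 0 1; 0 -0.4 0.16 0 1; 0 -0.4 0.26 0 1; 0 -0.4 0.36 0 1; 0 -0.4 0.4 0 1'
python3 -m handwheel '0 0 0.1 0 1; 0 0 0.2 0 1; 0 0 0.3 0 1; 0 0 0.3 0 1; 0 0 0.3 0 1; 0 0 0.3 0 1; 0 0 0.3 0 1; 0 0 0.3 0 1; 0 0 0.3 0 1; 0 0 0.3 0 1'
python3 - <<'E'
from h import *
s,_=r.grab_frame("side");t,_=r.grab_frame("top");cv2.imwrite("pics/s5.png",s)
G=((45,80,20),(85,255,255))
print(blob(s,*G,(335,146,360,168))[:2]);
s0=cv2.imread("pics/side0.png");print("diff px in box area",(cv2.absdiff(s,s0)[165:192,302:368].max(2)>40).sum())
a=cv2.resize(s[140:200,290:375],None,fx=5,fy=6.5,interpolation=2);b=cv2.resize(t[90:240,260:440],None,fx=2,fy=2.6)
cv2.imwrite("pics/c5.png",np.hstack([a,b]));print(r.observe()["wrist_force"])
E
```

```text
t: 9.52
ee_pos: [364.1, -428.8, 195.8]
tcp_rot: [-0.312, 0.313, 0.635, -0.634]
wrist_force: [0.9, -0.2, 0.5]
opening: 0.1
t: 10.35
ee_pos: [293.3, -483.3, 195.7]
tcp_rot: [-0.312, 0.313, 0.635, -0.634]
wrist_force: [-0.4, 0.4, 0.5]
opening: 0.2
(array([346.8148, 155.8148]), array([ 8,  6,  9,  8, 54], dtype=int32))
diff px in box area 0
[-0.4877 -0.3812 -0.1575]
```

View pics/c5.png

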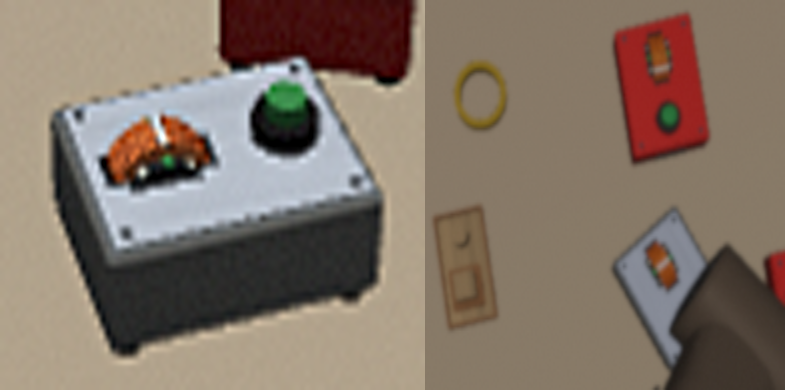

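The white line is at the middle green marks in both views. The button is back up at its starting pixel, and the box hasn't moved.

```bash
python3 -c "
from plant import r
print(r.finish_job())"
```

```text
the job is handed in; nothing more can be done
None
```

I turned the wheel one click to the middle position and then pressed and released the green button. I handed the job in at about 10.5 s.

- **Wheel:** With the fingers shut, I pressed on top of the wheel at about 10 N and dragged it 18.7 mm away from the button. After lifting off, both cameras showed the white line at the green marks, and it was still there after the button press.
- **Button:** I pressed until it hit its stop, at a fingertip height of about 76 mm. Force rose from 10 to 18 N with only 0.14 mm more travel. After release it was back at exactly its starting pixel position in the side view.
- **Box and surroundings:** The box area in the side view showed no changed pixels compared with the start. In the last top view crop the barge and tape roll looked undisturbed. The glue bottle was outside that crop, so I did not check it again, but the arm never went near it. The robot was touching nothing at the end.

No check failed. The measured fingertip position missed its target by up to about 4 mm after the faster moves, so I closed in on the wheel and button in small steps.

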